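# Set the clutch of a docked screwdriver to 8 and tighten its chuck on the bit

### The arm

A 6-joint arm with a two-finger parallel gripper is mounted at the origin on the work surface. World frame = base frame: x ahead of the robot, y to its left, z up, the work surface at z = 0. Lengths are in m, angles in rad, forces in N, time in s.
With the tool pointing down it reaches from about 0.25 to 0.775 m from the base axis. Payload 4 kg.
Tool frame: the origin (TCP) lies at the very end of the fingers, on their centre line; the grasp point (between the pads) lies 19 mm behind it; x points along the fingers, y is the direction in which the jaws open and shut, and the axes are right-handed (so a half turn about x gives the same grasp; the last joint's range is limited). The gripper opens to 94 mm and grips with 3 to 60 N. Pads are 16 mm wide; open, the fingers measure 119 mm over their backs; the gripper's body (75 mm by 177 mm) begins 78 mm behind the grasp point.
Start: joints at [-1.297, 0.087, 1.371, -0, 1.684, -0.103], TCP at [0.202, -0.511, 0.206] pointing down, gripper open.
Joint ranges: [-3.1, 3.1], [-0.76, 2.03], [0.27, 2.55], [-1.08, 4.22], [0.17, 2.65], [-2.57, 2.57]. Speed limits (rad/s): [2.79, 2.79, 3.14, 3.14, 3.14, 3.14].

### API

Orientations are given as [roll, pitch, yaw] about the fixed x, y, z axes, in that order (R = Rz(yaw) Ry(pitch) Rx(roll)).
In Python, from bench import robot gives the robot as it stands.
- The arm moves only by the tool carry_out, never from a script. Its argument "targets" is a list of rows, each a list of 5 numbers: the closure, from 0 (fully open) to 1 (shut), then the shift along the tool's x, y, z in cm, then the turn about the tool's x in degrees. In form: [[fingers, tx, ty, tz, turn], ...]. A call has 1 to 20 rows; each row shifts and turns the commanded pose from where the row before left it, along the tool's axes as they then stand; what a row does not reach is not made up. A row lasts 1/10 s, in which the tool goes at most 50 mm and 8.59 degrees, less where a joint would pass 70% of its speed; a pose out of reach is approached as far as the arm can. A call is refused whole if a number of a shift passes 5 or a number of a turn 8.59, either way. A call with a gripper value outside its range is refused whole. The fingers move at their own pace and stop on an object; the grip force is fixed at half the most. Time passes only in rows, so rows that do not move let the fingers close. It gives the time, the measured TCP pose, the force and the opening at its end, in the units of the state.
- robot.get_obs(): the state, without advancing time (a new reading comes with each control period).
- robot.snapshot(name): name is "side" or "top" or "wrist"; returns a dict with "image" (480x640x3 uint8, red, green, blue), "camera_matrix" (3x3 intrinsics, pixels), "pose" (4x4, takes a point from camera to world coordinates). Camera axes: x right, y up, looking along -z (the intrinsics and any distortion apply to the point x, -y, -z); pixel columns grow to the right and rows downward; lengths in m; the calibration is good to about 2 mm. The wrist camera is an equidistant fisheye: a pixel r from the principal point sees the ray r / f radians off the axis. A picture is of the moment at which its call begins. There is no depth.
- robot.close_job(): hands the job in, once; it reports no verdict.
The state is a dict: "time": time; "joint_positions": joint angles; "qvel": joint speeds; "joint_torque": joint torques, N m; "tool_pos": TCP position; "ee_rot": TCP orientation; "wrist_force": force on the tool from outside, world axes, zero at the start; "wrist_torque": the same for the moment, N m; "width": finger opening in m.
Only numpy, scipy, OpenCV 4.12 (cv2) and the standard library are available. Lean on these libraries where they do the work, as an engineer would, in place of code of your own. Each camera call takes 0.05 s, during which the arm holds its last target. There are 200 camera calls.

### The job

Get the cordless screwdriver ready for refitting the drawer lock: as it stands in its dock, turn the numbered clutch collar until the 8 clicks in at the index mark, and turn the chuck sleeve above it until the jaws grip the loose bit hand-tight, without overtightening it. Leave the bit standing in the chuck and do not disturb the things lying about.

Things in the scene. Friction and masses are not known exactly. Their poses are not given: they have to be found in the camera images.
- driver: straight cordless screwdriver fixed upright, nose up, in a black charging dock (foot 120 x 100 x 24 mm). Origin: centre of the foot's underside on the desk; z up along the screwdriver's axis, about which collar and sleeve turn; x towards the index mark. From below: grey body, gear-case shoulder 66 mm across (top at z 160 mm), collar (z 163 to 187), chuck sleeve (z 190 to 216), bit tip at z 234
- index_mark (a point): white index bar on the flat top of the gear-case shoulder, 30 mm from the axis in the driver's x direction, fixed
- collar (a joint): black ribbed clutch collar, 54 mm across, 24 mm high, white 1 to 10 on top, a click each 24 deg. Number n is at the mark at (n-1) x 0.4189 rad (1 at 0, 8 at 2.932); grows turning anticlockwise seen from above. A click takes about 0.15 N m; let go, it drops into the nearest detent. Starts between 2 and 5
- collar_top (a point): centre of the collar's top face, on the axis, 187 mm above the desk
- mark_8 (a point): white tick of number 8 on the collar's top face, 25 mm from the axis; it turns with the collar and must come to stand over the index mark's direction
- chuck (a joint): ribbed steel chuck sleeve, 32 mm across, 26 mm high, above the collar. 0 = jaws fully open; grows as it is turned clockwise seen from above, which closes the jaws; starts between 0 and 0.5 and needs more than one grasp. It turns freely (0.07 N m of friction) until the jaws press on the bit, then stiffens; that point must be felt. Let go, it springs back up to 1 rad but stays clamped
- chuck_top (a point): centre of the chuck sleeve's top face, on the axis, 216 mm above the desk. Once the jaws press, the torque to turn the sleeve climbs by about 0.2 N m per rad; held still, it pushes back with about 0.14 N m less than it takes to turn it on. Hand-tight is 0.15 to 0.35 N m turning (up to 0.2 held still); above about 0.4 N m turning is overtightened
- jaw0: one of three steel jaws inside the sleeve (5 x 5 x 16 mm), 120 degrees apart, moved inwards by the sleeve; origin at the foot of its gripping face
- jaw1: second jaw
- jaw2: third jaw
- bit: loose screwdriver bit, round steel shank 8 mm across, 58 mm long, thinner tip up, 40 g; stands loosely in the chuck's bore, 18 mm of it showing above the sleeve. Origin at the centre of its foot, z along it
- keys: bystander: two keys on a ring, lying flat, 60 mm
- pull_handle: bystander: aluminium drawer pull, 110 x 22 x 24 mm
- lock_barrel: bystander: cabinet lock barrel standing upright, 26 mm across its head, 30 mm high
- screw_dish: bystander: grey dish of screws, 80 x 60 x 20 mm
- hole_punch: bystander: desk hole punch, 75 x 130 x 60 mm
- stapler: bystander: stapler, 140 x 36 x 60 mm
- mug: bystander: white mug, 80 mm across, 92 mm high
- tape_roll: bystander: roll of tape lying flat, 90 mm across, 24 mm high

How it is judged:
At the end, for the whole second after the job is handed in: The collar rests in the detent of number 8 (joint within 0.1 rad of 2.932, not turning); each of the three jaws presses on the bit with more than 6 N; the bit is at rest, upright within 0.12 rad, within 3 mm of the axis, its foot 172 to 182 mm above the desk (value of joint collar between 2.832 and 3.032 rad and velocity of joint collar below 0.1 rad/s and contact force between each of jaw0, jaw1, jaw2 and bit above 6 N and angle between bit's own z axis and vertical below 0.12 rad and z of bit in the frame of driver between 0.172 and 0.182 m and horizontal distance between bit and driver below 0.003 m and linear speed of bit below 0.02 m/s); the robot touches nothing.
It fails at once if chuck overtightened: a jaw presses on the bit with more than 60 N (about 0.43 N m turning at the sleeve) (contact force between any of jaw0, jaw1, jaw2 and bit above 60 N).
It fails at once if a thing lying about is disturbed (moved more than 20 mm) (distance of any of keys, pull_handle, lock_barrel, screw_dish, hole_punch, stapler, mug, tape_roll from where it was at the start of the episode above 0.02 m).
It also fails if it takes over 61 s, if anything falls off the work surface, if the arm or the gripper's body presses on something with over 40 N, if the wrist force passes 120 N, or if a joint passes its speed limit or range.

## Working session

There is one attempt and no reset: what is moved stays moved. The work goes in short steps, Python scripts to look and compute and a tool call to move; the robot and the scene stay as the last step left them, time stands still between calls to the robot, and variables do not carry over. Pictures are saved under pics/ and viewed, about 8 in all and at most 12, crops included, and the job is handed in when it is done.

Besides the shell and the picture viewer there is one more tool, called after "Request:" as name(argument=value, ...) on one line, values as JSON. carry_out: Moves the arm, as the interface text tells. Its arguments: {"type":"object","properties":{"targets":{"type":"array","items":{"type":"array","items":{"type":"number"}}}},"required":["targets"]}

```bash
mkdir -p pics; ls; cat > h.py <<'E'
import numpy as np,cv2
from bench import robot
def snap(n,f,crop=None,s=1):
    d=robot.snapshot(n); im=cv2.cvtColor(d["image"],cv2.COLOR_RGB2BGR)
    np.savez("pics/"+f+".npz",im=im,K=d["camera_matrix"],P=d["pose"])
    save(im,f,crop,s); return d
def save(im,f,crop=None,s=1):
    if crop: x0,y0,x1,y1=crop; im=im[y0:y1,x0:x1]
    cv2.imwrite("pics/"+f+".png",cv2.resize(im,None,fx=s,fy=s,interpolation=cv2.INTER_CUBIC))
def proj(p,K,P,fish=False):
    c=np.linalg.inv(P)@np.r_[p,1]; v=np.array([c[0],-c[1],-c[2]])
    if fish:
        r=np.hypot(v[0],v[1]); t=np.arctan2(r,v[2]); q=v[:2]/max(r,1e-9)*t
    else: q=v[:2]/v[2]
    return np.array([K[0,0]*q[0]+K[0,2],K[1,1]*q[1]+K[1,2]])
def ray(u,K,P,fish=False):
    q=np.array([(u[0]-K[0,2])/K[0,0],(u[1]-K[1,2])/K[1,1]])
    if fish:
        t=np.hypot(*q); d=np.r_[q/max(t,1e-9)*np.sin(t),np.cos(t)]
    else: d=np.r_[q,1]
    d=P[:3,:3]@(d*[1,-1,-1]); return P[:3,3],d/np.linalg.norm(d)
def tri(rs):
    A=sum(np.eye(3)-np.outer(d,d) for o,d in rs); b=sum((np.eye(3)-np.outer(d,d))@o for o,d in rs)
    x=np.linalg.solve(A,b); return x,[np.linalg.norm((np.eye(3)-np.outer(d,d))@(x-o)) for o,d in rs]
E
python3 - <<'E'
from h import *
a=snap("side","s0");b=snap("top","t0");w=snap("wrist","w0")
im=np.hstack([np.load("pics/s0.npz")["im"],np.load("pics/t0.npz")["im"]])
save(im,"st",None,0.625)
for d in(a,b,w):print(d["camera_matrix"],d["pose"].round(3))
print(robot.get_obs())
E
```

```text
pics
[[576.57297241   0.         313.24020609]
 [  0.         576.57297241 244.34611923]
 [  0.           0.           1.        ]] [[ 0.963  0.157 -0.221  0.177]
 [-0.271  0.596 -0.756 -1.113]
 [ 0.012  0.788  0.616  1.033]
 [ 0.     0.     0.     1.   ]]
[[544.03788038   0.         319.17851516]
 [  0.         544.03788038 254.62861655]
 [  0.           0.           1.        ]] [[-0.131  0.971 -0.2    0.287]
 [-0.991 -0.129  0.023 -0.003]
 [-0.004  0.201  0.98   1.347]
 [ 0.     0.     0.     1.   ]]
[[371.64829954   0.         319.56781518]
 [  0.         371.64829954 238.30953296]
 [  0.           0.           1.        ]] [[ 0.368  0.897  0.243  0.273]
 [-0.93   0.356  0.094 -0.485]
 [-0.002 -0.261  0.965  0.384]
 [ 0.     0.     0.     1.   ]]
{'time': 0.15, 'joint_positions': array([-1.29706979e+00,  8.77746768e-02,  1.37185412e+00, -8.16567898e-06,
        1.68359542e+00, -1.03074999e-01]), 'qvel': array([-1.56901025e-03, -6.64519132e-04, -2.06907615e-03,  8.80824923e-04,
       -9.95747787e-06,  2.36203468e-03]), 'joint_torque': array([-8.10720103e-04, -3.40644836e+01, -3.02793396e+01,  7.16397702e-02,
        3.05100752e-02, -1.03253894e-04]), 'tool_pos': array([ 0.20226772, -0.51102257,  0.2046057 ]), 'ee_rot': array([-1.66889744,  1.56916474,  1.84949584]), 'wrist_force': array([ 0.28066128, -0.3254271 ,  0.35819212]), 'wrist_torque': array([-0.04406214,  0.02415539,  0.01413342]), 'width': 0.0940096286340246}
```

View pics/st.png

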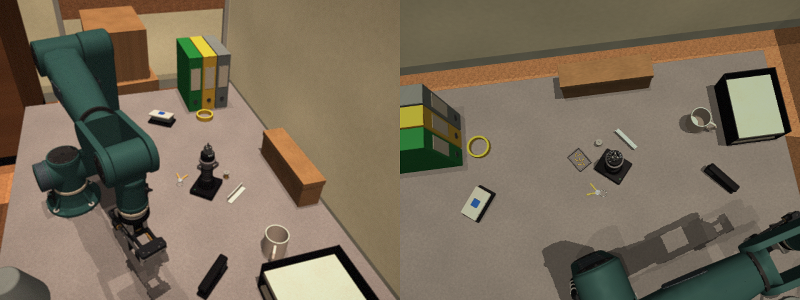

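The side view shows the driver at about (330,240) with its chuck top at about (331,235). In the top view it is at about (343,250), with the dish, barrel, pull and keys all around it. I'll crop both next.

```bash
python3 - <<'E'
from h import *
s=np.load("pics/s0.npz")["im"][215:325,275:405];t=np.load("pics/t0.npz")["im"][195:325,270:400]
s=cv2.copyMakeBorder(s,0,20,0,0,cv2.BORDER_CONSTANT)
im=np.hstack([s,t]);save(im,"c0",None,3)
E
```

```text
(no output)
```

View pics/c0.png

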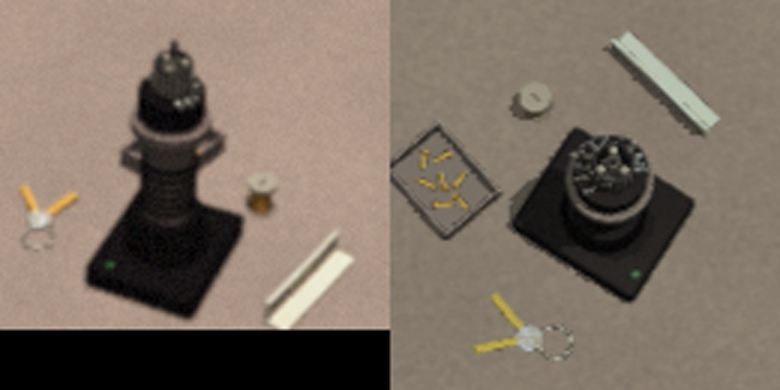

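In the crops, the chuck top centre is at side (332.3,235) and top (344.7,249.3). The bit tip is at (333,229.7) and (344.7,244.7).

```bash
python3 - <<'E'
from h import *
S=np.load("pics/s0.npz");T=np.load("pics/t0.npz")
for a,b in(((332.3,235),(344.7,249.3)),((333,229.7),(344.7,244.7))):
    print(tri([ray(a,S["K"],S["P"]),ray(b,T["K"],T["P"])]))
x=tri([ray((332.3,235),S["K"],S["P"]),ray((344.7,249.3),T["K"],T["P"])])[0]
from scipy.spatial.transform import Rotation as R
o=robot.get_obs(); M=R.from_euler("xyz",o["ee_rot"]).as_matrix()
print(M.round(3)); print("tool shift to 0.33 above", M.T@(np.r_[x[:2],.33]-o["tool_pos"]))
for q in((110,265),(135,50)):pass
# foot corners in top, side: green LED
g=tri([ray((275+110/3,215+265/3),S["K"],S["P"]),ray((270+(635-390)/3,195+274/3),T["K"],T["P"])]);print("led",g)
E
```

```text
(array([ 0.5231389 , -0.08500046,  0.21399659]), [np.float64(0.00052254892645835), np.float64(0.0005225489264581363)])
(array([ 0.52706712, -0.0848276 ,  0.22943988]), [np.float64(0.002115589041188366), np.float64(0.0021155890411883416)])
[[-0.     0.368 -0.93 ]
 [ 0.002 -0.93  -0.368]
 [-1.    -0.002 -0.   ]]
tool shift to 0.33 above [-0.12486989 -0.27827467 -0.45513471]
led (array([ 0.46925598, -0.10285073,  0.02166322]), [np.float64(0.0010692136900650278), np.float64(0.0010692136900649959)])
```

Request:
carry_out(targets=[[0, -3.1, 0, 0, 0], [0, -3.1, 0, 0, 0], [0, -3.1, 0, 0, 0], [0, -3.1, -1.6, -2.6, 0], [0, 0, -2.2, -3.6, 0], [0, 0, -2.2, -3.6, 0], [0, 0, -2.2, -3.6, 0], [0, 0, -2.2, -3.6, 0], [0, 0, -2.2, -3.6, 0], [0, 0, -2.2, -3.6, 0], [0, 0, -2.2, -3.6, 0], [0, 0, -2.2, -3.6, 0], [0, 0, -2.2, -3.6, 0], [0, 0, -2.2, -3.6, 0], [0, 0, -2.2, -3.6, 0], [0, 0, -2.2, -3.2, 0], [0, 0, 0, 0, 0], [0, 0, 0, 0, 0]])

```text
time: 1.95
tool_pos: [0.5215, -0.0836, 0.3288]
ee_rot: [-0.168, 1.569, -2.931]
wrist_force: [0.2, 0.3, -0.2]
width: 0.0941
```

```bash
python3 - <<'E'
from h import *
snap("wrist","w1",None,1.25);o=robot.get_obs();print(o["tool_pos"],o["ee_rot"],o["joint_positions"],o["time"])
E
```

```text
[ 0.52116483 -0.08439748  0.32915511] [ 0.11283035  1.56965712 -2.6520107 ] [-2.67436434e-01  4.79009177e-02  1.16908616e+00 -8.34269960e-04
  1.92543354e+00  9.26318910e-01] 2.0
```

View pics/w1.png

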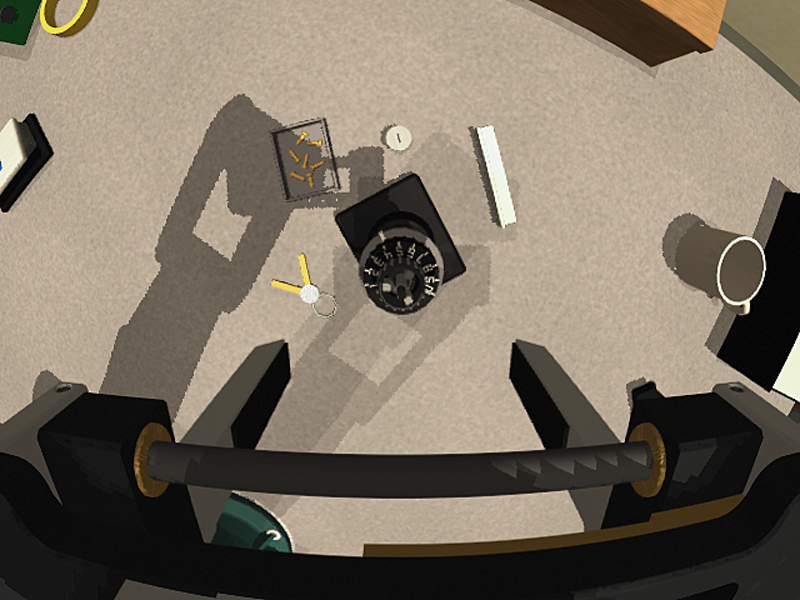

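The wrist view shows the collar at about (320,218) raw, and the index bar at about (306,190). I'll enlarge it.

```bash
python3 - <<'E'
from h import *
save(np.load("pics/w1.npz")["im"],"w1c",(280,180,360,255),8)
E
```

```text
(no output)
```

View pics/w1c.png

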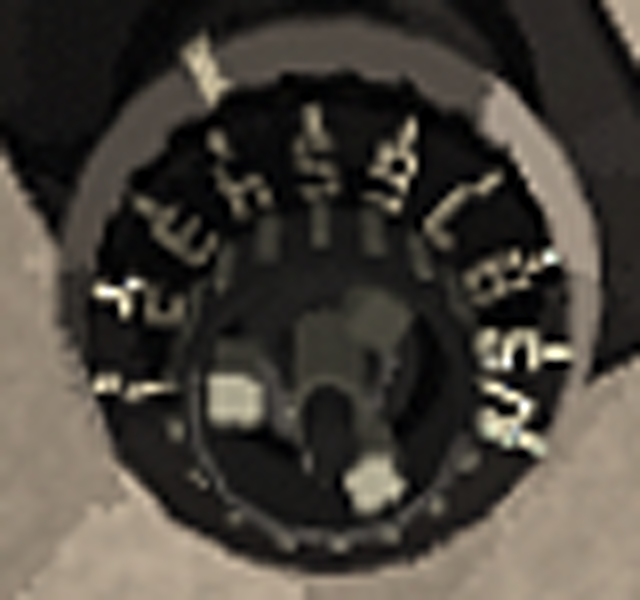

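The crop shows ticks 1 (100,385), 4 (218,140), 5 (315,110), 8 (550,260) and 10 (540,445), with the index bar at (205,65). The collar therefore stands at 4. I'll fit the axis, the index yaw and the collar angle.

```bash
cat > fit.py <<'E'
from h import *
from scipy.optimize import least_squares
def fit(f,ticks,idx,q0=1.257,off=(280,180),s=8):
    D=np.load(f"pics/{f}.npz");K,P=D["K"],D["P"]
    px=lambda u:np.array(u)/s+off
    def res(p):
        x,y,psi,q,dz=p;e=[]
        for n,u in ticks.items():
            a=psi+q-(n-1)*.4189
            e+=list(proj([x+.025*np.cos(a),y+.025*np.sin(a),.187+dz],K,P,True)-px(u))
        e+=list(proj([x+.03*np.cos(psi),y+.03*np.sin(psi),.160+dz],K,P,True)-px(idx))
        return np.r_[e,dz/.003]
    best=min((least_squares(res,[.523,-.085,a,q0,0]) for a in(-2,-.5,1,2.5)),key=lambda r:r.cost)
    return best.x,np.abs(best.fun).max(),D
if __name__=="__main__":
    x,c,D=fit("w1",{1:(105,384),2:(102,290),3:(145,205),4:(218,140),5:(315,110),6:(410,125),7:(492,182),8:(548,260),9:(563,352),10:(540,445)},(205,68))
    print(x,c)
    # bit tip, chuck circle check
    for z in(.187,.216,.234):print(z,(proj([x[0],x[1],z+x[4]],D["K"],D["P"],True)-[280,180])*8)
    from scipy.spatial.transform import Rotation as R
    o=robot.get_obs();M=R.from_euler("xyz",o["ee_rot"]).as_matrix();print(M.round(3))
    print("shift cm",M.T@(np.r_[x[:2],.2]-o["tool_pos"])*100)
    print("tool y azimuth deg",np.degrees(np.arctan2(M[1,1],M[0,1])))
E
python3 fit.py
```

```text
[ 0.52628495 -0.08459311  0.87838424  1.2476068   0.00422389] 1.4079640292259057
0.187 [330.66037883 342.22111807]
0.216 [331.8457556  406.71459855]
0.234 [332.69852855 453.28600839]
[[-0.001  0.368 -0.93 ]
 [-0.001 -0.93  -0.368]
 [-1.     0.     0.001]]
shift cm [12.91499859  0.20490479 -0.48352357]
tool y azimuth deg -68.41371883444974
```

Request:
carry_out(targets=[[0, 0, 0.2, -0.4, 0], [0, 3, 0, 0, 0], [0, 3, 0, 0, 0], [0, 3, 0, 0, 0], [0, 0, 0, 0, 0], [0, 0, 0, 0, 0]])

```text
time: 2.6
tool_pos: [0.5256, -0.0854, 0.2399]
ee_rot: [0.024, 1.57, -2.742]
wrist_force: [0.1, -0.3, 0.5]
width: 0.0938
```

```bash
python3 - <<'E'
from h import *
snap("wrist","w2",(190,160,450,340),3);o=robot.get_obs();print(o["tool_pos"],o["ee_rot"],o["wrist_torque"],o["time"])
E
```

```text
[ 0.52638934 -0.08533391  0.24130444] [ 2.45919901  1.56820286 -0.30692966] [ 0.01905546  0.00121807 -0.03509005] 2.65
```

View pics/w2.png

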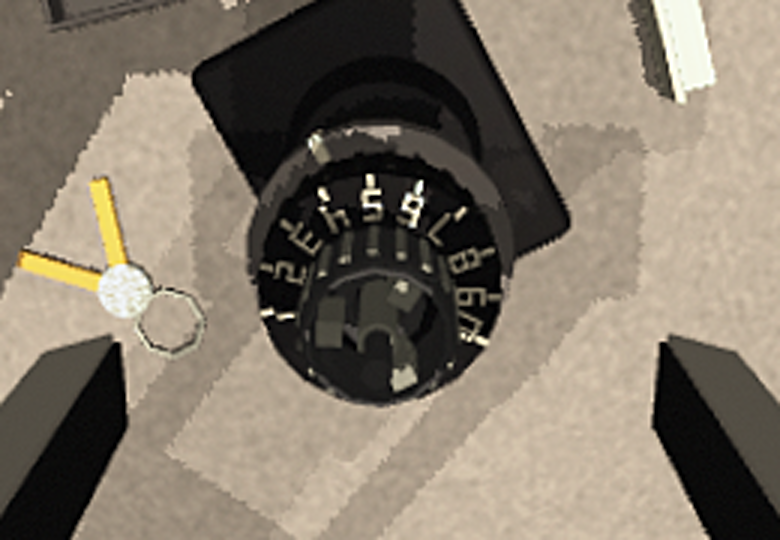

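Collar still at 4. The chuck centre is at (378,335) and the finger midpoint at (392,340), a small lateral offset. I'll refit from this nearer view.

```bash
cat > f2.py <<'E'
from fit import *
from scipy.spatial.transform import Rotation as R
def run(f,t,i,off,s,q0):
    x,c,D=fit(f,t,i,q0,off,s);print(x,c)
    for z in(.187,.216,.234):print(z,(proj([x[0],x[1],z+x[4]],D["K"],D["P"],True)-off)*s)
    # same in camera frame relative to tool (independent of arm error): 
    o=robot.get_obs();M=R.from_euler("xyz",o["ee_rot"]).as_matrix()
    print("shift cm",M.T@(np.r_[x[:2],.168]-o["tool_pos"])*100)
    tp=o["tool_pos"];
    for sg in(-1,1):print("finger tip px",(proj(tp+sg*.047*M[:,1],D["K"],D["P"],True)-off)*s)
E
python3 - <<'E'
from f2 import *
run("w2",{1:(265,315),2:(262,270),3:(287,226),4:(323,190),5:(371,178),6:(420,183),7:(462,213),8:(490,255),9:(498,297),10:(487,342)},(318,148),(190,160),3,1.25)
E
```

```text
[ 0.5270823  -0.08418535  0.87504566  1.25218422  0.00643361] 2.1445358589494448
0.187 [380.12876061 294.22458647]
0.216 [378.96252874 342.2451157 ]
0.234 [378.07973435 378.83938972]
shift cm [ 7.33050028 -0.09343325 -0.09183317]
finger tip px [116.18321921 383.28718321]
finger tip px [650.25738152 383.82677296]
```

Request:
carry_out(targets=[[0, 2.4, -0.25, -0.1, 0], [0, 2.4, 0, 0, 0], [0, 2.2, 0, 0, 0], [0, 0, 0, 0, 0], [0.3, 0, 0, 0, 0], [1, 0, 0, 0, 0], [1, 0, 0, 0, 0], [1, 0, 0, 0, 0], [1, 0, 0, 0, 0]])

```text
time: 3.55
tool_pos: [0.5262, -0.0818, 0.1702]
ee_rot: [2.423, 1.57, -0.341]
wrist_force: [-0.0, -0.2, 0.7]
width: 0.0573
```

```bash
python3 - <<'E'
from h import *
o=robot.get_obs();print(o)
E
```

```text
{'time': 3.55, 'joint_positions': array([-2.60625883e-01,  5.70970098e-02,  1.47255211e+00, -9.52654913e-05,
        1.61076600e+00,  9.33347236e-01]), 'qvel': array([ 2.35215590e-03,  2.49286242e-03,  8.05802736e-03,  9.80606907e-04,
       -5.72617460e-05, -9.81777553e-04]), 'joint_torque': array([-8.15131440e-03, -3.26481915e+01, -3.02024138e+01,  5.61846863e-02,
       -5.65462257e-02,  2.25769973e-04]), 'tool_pos': array([ 0.52624756, -0.08180221,  0.17017837]), 'ee_rot': array([ 2.42348516,  1.56961495, -0.34128814]), 'wrist_force': array([-0.01569732, -0.21924562,  0.69277374]), 'wrist_torque': array([-0.0089017 ,  0.0475033 , -0.03537809]), 'width': 0.05730086891795045}
```

Request:
carry_out(targets=[[1, 0, 0, 0, 0], [1, 0, 0, 0, 0], [1, 0, 0, 0, 0]])

```text
time: 3.85
tool_pos: [0.5265, -0.0824, 0.17]
ee_rot: [1.994, 1.569, -0.771]
wrist_force: [0.7, -2.2, 2.0]
width: 0.0531
```

Request:
carry_out(targets=[[1, 0, 0, 0, -4], [1, 0, 0, 0, -4], [1, 0, 0, 0, -4], [1, 0, 0, 0, -4], [1, 0, 0, 0, -4], [1, 0, 0, 0, -4], [1, 0, 0, 0, 0]])

```text
time: 4.55
tool_pos: [0.5261, -0.0818, 0.17]
ee_rot: [1.831, 1.57, -0.515]
wrist_force: [0.0, -1.1, 2.9]
width: 0.0534
```

```bash
python3 - <<'E'
from h import *
o=robot.get_obs();print(o["wrist_force"],o["wrist_torque"],o["joint_positions"],o["width"])
snap("wrist","w3",(230,160,430,310),4)
E
```

```text
[ 0.03566613 -1.11264779  2.90554355] [-0.30892937 -0.00896222  0.00040407] [-2.60722391e-01  5.71565901e-02  1.47278918e+00 -1.93340653e-04
  1.61090416e+00  5.14607552e-01] 0.05340821557554619
```

View pics/w3.png

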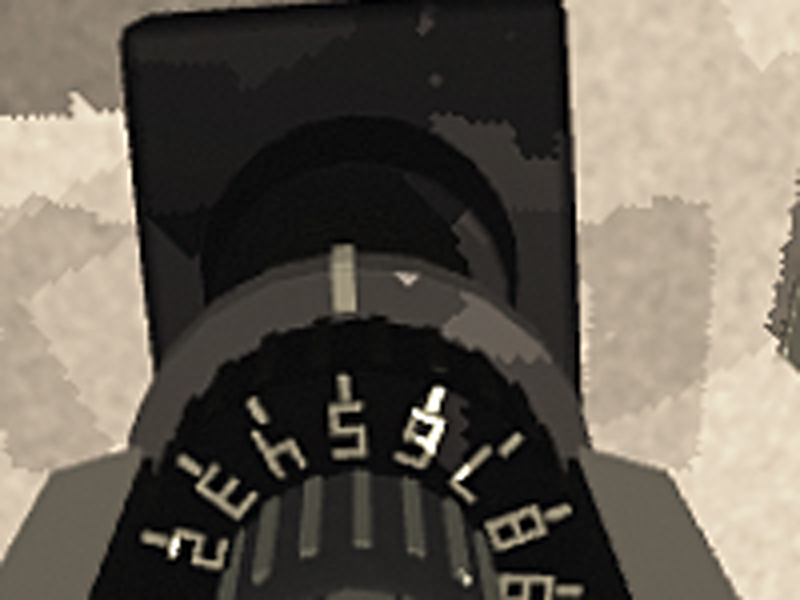

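The view shows the 5 tick at (345,388), right under the index bar at (343,280). It moved one click with no slip, so I'll turn the remaining 72 degrees.

Request:
carry_out(targets=[[1, 0, 0, 0, -4], [1, 0, 0, 0, -4], [1, 0, 0, 0, -4], [1, 0, 0, 0, -4], [1, 0, 0, 0, -4], [1, 0, 0, 0, -4], [1, 0, 0, 0, -4], [1, 0, 0, 0, -4], [1, 0, 0, 0, -4], [1, 0, 0, 0, -4], [1, 0, 0, 0, -4], [1, 0, 0, 0, -4], [1, 0, 0, 0, -4], [1, 0, 0, 0, -4], [1, 0, 0, 0, -4], [1, 0, 0, 0, -4], [1, 0, 0, 0, -4], [1, 0, 0, 0, -4], [1, 0, 0, 0, 0], [1, 0, 0, 0, 0]])

```text
time: 6.6
tool_pos: [0.5241, -0.0816, 0.17]
ee_rot: [-2.079, 1.567, 3.113]
wrist_force: [-5.9, -0.4, 6.1]
width: 0.0538
```

```bash
python3 - <<'E'
from h import *
o=robot.get_obs();print(o["wrist_force"],o["wrist_torque"],o["joint_positions"],o["width"],o["tool_pos"])
E
```

```text
[-5.93602994 -0.39636983  6.08268037] [-0.24872739  0.84237507  0.01729958] [-2.60688278e-01  5.63712767e-02  1.47362663e+00 -9.12835527e-04
  1.61544768e+00 -7.40651978e-01] 0.0538258979538597 [ 0.52412303 -0.08156607  0.17002373]
```

Request:
carry_out(targets=[[0.6, 0, 0, 0, 0], [0.3, 0, 0, 0, 0], [0.3, 0, 0, 0, 0], [0.3, 0, 0, 0, 0], [0.3, 0, 0, 0, 0], [0.3, 0, 0, 0, 0]])

```text
time: 7.2
tool_pos: [0.5259, -0.0816, 0.1691]
ee_rot: [-2.593, 1.57, 2.601]
wrist_force: [0.0, -0.0, 0.6]
width: 0.0656
```

```bash
python3 - <<'E'
from h import *
o=robot.get_obs();print(o["wrist_force"],o["wrist_torque"],o["width"],o["tool_pos"])
snap("wrist","w4",(230,130,430,280),4)
from scipy.spatial.transform import Rotation as R
M=R.from_euler("xyz",o["ee_rot"]).as_matrix();print(M.round(3))
print(M.T@(np.array([.523,-.083,.196])-o["tool_pos"])*100)
E
```

```text
[ 0.01463525 -0.02615211  0.59572087] [-0.01984177 -0.04614486  0.01144917] 0.06563309189151455 [ 0.52591498 -0.08156917  0.16914213]
[[-0.     0.886  0.463]
 [ 0.     0.463 -0.886]
 [-1.    -0.    -0.   ]]
[-2.68569457 -0.32534712 -0.00936764]
```

View pics/w4.png

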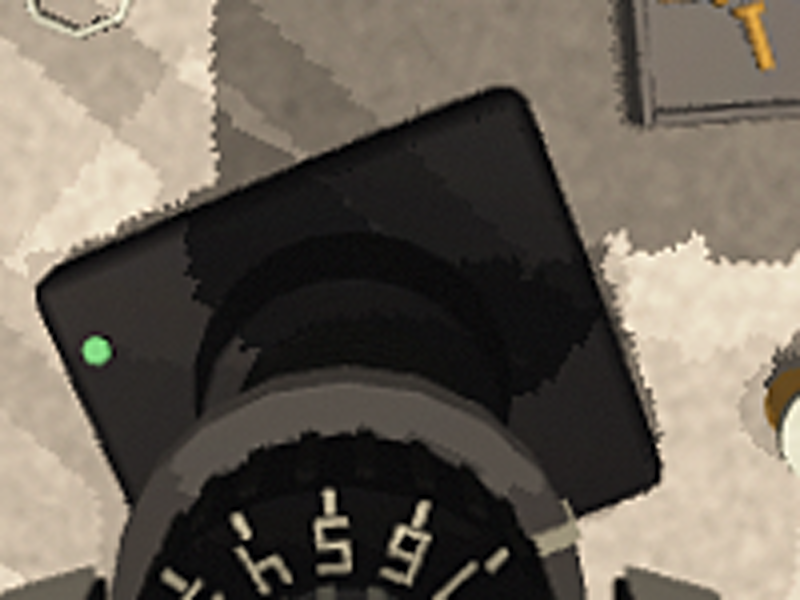

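The view shows 4 (240,522), 5 (328,497), 6 (423,508) and 7 (497,558), with the index bar at (558,538). I'll fit to see whether 8 lines up.

```bash
python3 - <<'E'
from f2 import *
run("w4",{4:(240,522),5:(328,497),6:(423,508),7:(497,558)},(560,540),(230,130),4,2.9)
E
```

```text
[ 5.25179889e-01 -8.31233810e-02  8.34478541e-01  2.96455822e+00
  2.17408136e-03] 0.7246937876790913
0.187 [345.82795571 698.89987553]
0.216 [343.34952827 821.39676641]
0.234 [341.36902298 920.45350366]
shift cm [ 0.12558594 -0.13975258  0.09988968]
finger tip px [  3.57082637 622.94101671]
finger tip px [712.34161598 623.27954836]
```

Request:
carry_out(targets=[[0.3, -2.75, -0.2, 0.05, 0], [0.3, 0, 0, 0, -8.5], [0.3, 0, 0, 0, -8.5], [0.3, 0, 0, 0, -8.5], [0.3, 0, 0, 0, -8.5], [0.3, 0, 0, 0, -8.5], [0.3, 0, 0, 0, -8.5], [0.3, 0, 0, 0, -8.5], [0.3, 0, 0, 0, -8.5], [0.6, 0, 0, 0, -8.5], [0.6, 0, 0, 0, -8.5], [1, 0, 0, 0, -8.5], [1, 0, 0, 0, 0], [1, 0, 0, 0, 0], [1, 0, 0, 0, 0], [1, 0, 0, 0, 0], [1, 0, 0, 0, 0]])

```text
time: 8.95
tool_pos: [0.5246, -0.0833, 0.197]
ee_rot: [-1.321, 1.57, -0.779]
wrist_force: [0.4, -0.1, -0.1]
width: 0.0312
```

```bash
cat > st.py <<'E'
from bench import robot
import numpy as np
o=robot.get_obs();np.set_printoptions(precision=3,suppress=True)
print("t",o["time"],"F",o["wrist_force"],"T",o["wrist_torque"],"j6",o["joint_positions"][5],"tj6",o["joint_torque"][5],"w",o["width"],o["tool_pos"])
E
python3 st.py
```

```text
t 8.95 F [ 0.377 -0.088 -0.134] T [-0.064 -0.228 -0.136] j6 -2.376431175556235 tj6 -0.06412994815036654 w 0.031190640085014563 [ 0.525 -0.083  0.197]
```

Request:
carry_out(targets=[[1, 0, 0, 0, 6], [1, 0, 0, 0, 6], [1, 0, 0, 0, 6], [1, 0, 0, 0, 6], [1, 0, 0, 0, 6]])

```text
time: 9.45
tool_pos: [0.5245, -0.0831, 0.1969]
ee_rot: [-0.657, 1.571, -0.643]
wrist_force: [0.7, -0.9, -0.6]
width: 0.0311
```

```bash
python3 st.py
```

```text
t 9.45 F [ 0.713 -0.893 -0.565] T [-0.079 -0.214  0.069] j6 -1.8491034106251725 tj6 -0.7817323878407478 w 0.03113326337478498 [ 0.525 -0.083  0.197]
```

Request:
carry_out(targets=[[1, 0, 0, 0, 6], [1, 0, 0, 0, 6], [1, 0, 0, 0, 6], [1, 0, 0, 0, 6], [1, 0, 0, 0, 6], [1, 0, 0, 0, 6], [1, 0, 0, 0, 6], [1, 0, 0, 0, 6]])

```text
time: 10.25
tool_pos: [0.5246, -0.0829, 0.197]
ee_rot: [1.182, 1.57, 0.358]
wrist_force: [1.7, -0.5, -0.4]
width: 0.0314
```

```bash
python3 st.py
```

```text
t 10.25 F [ 1.715 -0.54  -0.434] T [-0.019 -0.288  0.048] j6 -1.0113142694657091 tj6 -0.7810873165726662 w 0.031432929969001856 [ 0.525 -0.083  0.197]
```

Request:
carry_out(targets=[[1, 0, 0, 0, 6], [1, 0, 0, 0, 6], [1, 0, 0, 0, 6], [1, 0, 0, 0, 6], [1, 0, 0, 0, 6]])

```text
time: 10.75
tool_pos: [0.5248, -0.0829, 0.197]
ee_rot: [1.667, 1.57, 0.321]
wrist_force: [1.0, 0.5, 1.1]
width: 0.0313
```

```bash
python3 st.py
```

```text
t 10.75 F [0.963 0.547 1.139] T [-0.062 -0.366  0.109] j6 -0.48786303087632776 tj6 -0.7126778550446033 w 0.03127044690432642 [ 0.525 -0.083  0.197]
```

Request:
carry_out(targets=[[1, 0, 0, 0, 6], [1, 0, 0, 0, 6], [1, 0, 0, 0, 6], [1, 0, 0, 0, 6], [1, 0, 0, 0, 6]])

```text
time: 11.25
tool_pos: [0.5249, -0.0829, 0.197]
ee_rot: [2.002, 1.57, 0.132]
wrist_force: [0.9, -0.9, -0.6]
width: 0.0313
```

```bash
python3 st.py
```

```text
t 11.25 F [ 0.895 -0.935 -0.642] T [-0.104 -0.371  0.312] j6 0.03535199514889986 tj6 -0.5725228786468506 w 0.03125234196880159 [ 0.525 -0.083  0.197]
```

Request:
carry_out(targets=[[1, 0, 0, 0, 0], [1, 0, 0, 0, 0]])

```text
time: 11.45
tool_pos: [0.5249, -0.0829, 0.197]
ee_rot: [2.094, 1.57, 0.23]
wrist_force: [2.9, -0.3, -1.3]
width: 0.0316
```

```bash
python3 st.py
```

```text
t 11.45 F [ 2.922 -0.254 -1.277] T [-0.044 -0.607  0.163] j6 0.02919904890916644 tj6 0.1764760259538889 w 0.0315574881483619 [ 0.525 -0.083  0.197]
```

Request:
carry_out(targets=[[1, 0, 0, 0, 0]])

```text
time: 11.55
tool_pos: [0.5249, -0.0829, 0.197]
ee_rot: [2.094, 1.57, 0.229]
wrist_force: [3.5, -0.9, -1.5]
width: 0.0315
```

```bash
python3 st.py
```

```text
t 11.55 F [ 3.512 -0.946 -1.46 ] T [ 0.062 -0.699  0.236] j6 0.029799447451785394 tj6 0.18076156731694937 w 0.031534176301245206 [ 0.525 -0.083  0.197]
```

Request:
carry_out(targets=[[1, 0, 0, 0, 0]])

```text
time: 11.65
tool_pos: [0.5249, -0.0829, 0.197]
ee_rot: [2.075, 1.57, 0.21]
wrist_force: [3.2, -0.0, -1.3]
width: 0.0314
```

```bash
python3 - <<'E'
from h import *
T=[]
for i in range(10):
    robot.snapshot("top"); T.append(robot.get_obs()["wrist_torque"][2])
print(np.round(T,3),np.mean(T))
snap("side","s5",(290,190,380,260),4)
E
```

```text
[0.177 0.254 0.208 0.239 0.251 0.171 0.207 0.236 0.188 0.228] 0.21581409254302836
```

Request:
carry_out(targets=[[0.8, 0, 0, 0, 0], [0.5, 0, 0, 0, 0], [0.4, 0, 0, 0, 0], [0.4, 0, 0, 0, 0], [0.4, 0, 0, 0, 0], [0.4, -3, 0, 0, 0], [0.4, -3, 0, 0, 0], [0.4, -3, 0, 0, 0], [0.4, -3, 0, 0, 0], [0.4, 0, 0, 0, 0], [0.4, 0, 0, 0, 0]])

```text
time: 13.3
tool_pos: [0.5244, -0.0832, 0.3172]
ee_rot: [1.284, 1.57, -0.582]
wrist_force: [0.1, 0.1, -0.3]
width: 0.0566
```

```bash
python3 st.py; python3 - <<'E'
from h import *
snap("wrist","w6",(270,170,370,245),8)
E
```

```text
t 13.3 F [ 0.101  0.108 -0.333] T [-0.082 -0.071  0.032] j6 0.03132494438357905 tj6 0.0006260318514250685 w 0.056628128269404235 [ 0.524 -0.083  0.317]
```

View pics/w6.png

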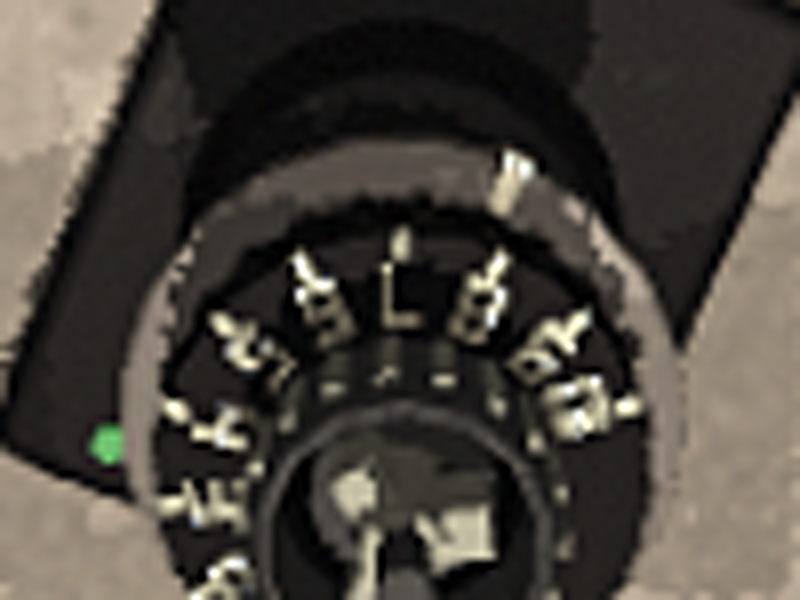

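The 8 tick at (500,255) sits in line with the index bar at (515,180), and the jaws have moved in around the bit. I'll regrip briefly to confirm by feel that the sleeve stayed clamped; a small turn stays within the spring-back.

Request:
carry_out(targets=[[0.4, 3, 0, 0, 0], [0.4, 3, 0, 0, 0], [0.4, 3, 0, 0, 0], [0.4, 3, 0, 0, 0], [0.7, 0, 0, 0, 0], [1, 0, 0, 0, 0], [1, 0, 0, 0, 0], [1, 0, 0, 0, 0], [1, 0, 0, 0, 0], [1, 0, 0, 0, 0], [1, 0, 0, 0, 4], [1, 0, 0, 0, 4], [1, 0, 0, 0, 4], [1, 0, 0, 0, 4]])

```text
time: 14.75
tool_pos: [0.5249, -0.0832, 0.1985]
ee_rot: [1.798, 1.568, -0.35]
wrist_force: [-2.0, 0.1, 4.0]
width: 0.0312
```

```bash
python3 st.py;  python3 - <<'E'
from h import *
T=[]
for i in range(8):
    robot.snapshot("top"); T.append(robot.get_obs()["wrist_torque"][2])
print(np.round(T,3),np.mean(T[2:]))
E
```

```text
t 14.75 F [-2.005  0.116  3.993] T [-0.008  0.158  0.175] j6 0.3128551226906717 tj6 -0.36116670817136765 w 0.031245515131424782 [ 0.525 -0.083  0.199]
[0.098 0.048 0.052 0.087 0.051 0.047 0.117 0.058] 0.0686354681754646
```

Request:
carry_out(targets=[[0.8, 0, 0, 0, 0], [0.5, 0, 0, 0, 0], [0.3, 0, 0, 0, 0], [0.3, 0, 0, 0, 0], [0.3, 0, 0, 0, 0], [0.3, -3, 0, 0, 0], [0.3, -3, 0, 0, 0], [0.3, -3, 0, 0, 0], [0.3, -3, 0, 0, 0], [0.3, -3, 0, 0, 0], [0.3, 0, 0, 0, 0], [0.3, 0, 0, 0, 0]])

```text
time: 16.35
tool_pos: [0.5246, -0.0831, 0.3469]
ee_rot: [1.788, 1.57, -0.357]
wrist_force: [0.2, -0.5, -1.2]
width: 0.0654
```

```bash
python3 st.py; python3 - <<'E'
from h import *
snap("side","s7");snap("wrist","w7")
a=np.load("pics/s7.npz")["im"][205:325,260:420];b=np.load("pics/w7.npz")["im"][170:290,240:400]
save(np.hstack([a,b]),"f7",None,2.5)
E
```

```text
t 16.35 F [ 0.239 -0.48  -1.197] T [-0.05  -0.062  0.003] j6 0.31042085222009164 tj6 -0.0008555106251151301 w 0.06538961774177778 [ 0.525 -0.083  0.347]
```

View pics/f7.png

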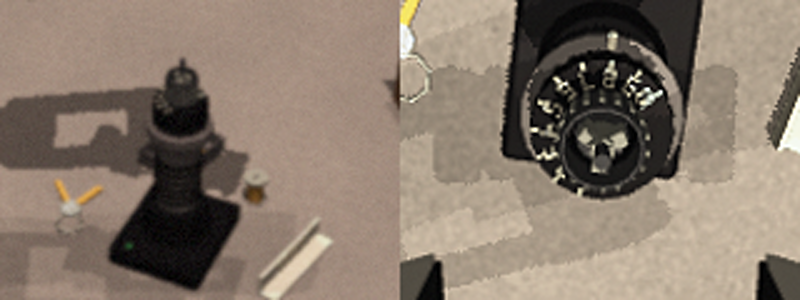

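The bit stands upright at side (182,65) with the three jaws closed round it at wrist (602,145). The 8 at (610,72) lines up with the index bar at (613,40), the nearby things look unmoved and the gripper is clear.

```bash
python3 -c "from bench import robot; print(robot.close_job())"
```

```text
the job is handed in; nothing more can be done
None
```

I handed the job in at about 16.5 s with the collar on 8 and the bit clamped in the chuck; the interface gave no verdict.

- **Collar:** I turned it 96° anticlockwise, from 4 to 8. A fit to the wrist picture just after release gave 2.96 rad against the target of 2.932. The last two views show the 8 in line with the index mark.
- **Chuck:** I turned the sleeve about 2.4 rad clockwise in one grasp, although the text expected more than one. Turning took about 0.05–0.07 N m until the jaws met the bit, then rose to about 0.31 N m.
- **One reading that disagreed:** held still, the sleeve read about 0.215 N m. That is slightly above the 0.2 guide and implies about 0.35 N m turning, the top of hand-tight but below the overtightening limit of about 0.4.
- **Clamp check:** after letting go I gripped the sleeve again and turned it 16°. It took about 0.175 N m turning and 0.07 held, so it had stayed clamped.
- **Final look:** the bit stands upright with the three jaws closed round it. The keys, lock barrel and drawer pull, the only loose things in the final views, look unmoved; the gripper is clear at 0.35 m height.
- **Not measured:** I could not read the jaw forces on the bit directly. I estimate about 12 N each from the sleeve torque, against the required 6 N.

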